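# Hand out a painter's kit and offer the brush handle first

## Robot

A 6-joint arm with a two-finger parallel gripper is mounted at the origin on the work surface. World frame = base frame: x ahead of the robot, y to its left, z up, the work surface at z = 0. Lengths are in m, angles in degrees, forces in N, time in s.
With the tool pointing down it reaches from about 0.375 to 0.9 m from the base axis. Payload 3.1 kg.
Tool frame: the origin (TCP) lies at the very end of the fingers, on their centre line; the grasp point (between the pads) lies 19 mm behind it; z points along the fingers, y is the line along which they close (so a half turn about z gives the same grasp; the last joint's range is limited). The gripper opens to 87 mm and grips with 3 to 60 N. Pads are 19 mm wide; open, the fingers measure 117 mm over their backs; the gripper's body (75 mm by 190 mm) begins 51 mm behind the grasp point.
Start: joints at [-83.279, 30.224, 82.088, -0, 67.689, -10.227], TCP at [0.182, -0.598, 0.223] pointing down, gripper open.
Joint ranges: [-176.69, 176.69], [-43.24, 126.21], [12.49, 139.97], [-82, 262], [0, 151.66], [-163.58, 163.58]. Speed limits (degrees/s): [159.86, 159.86, 180, 180, 180, 180].

## Interface

Orientations are given as a 3x3 rotation matrix whose columns are the frame's x, y, z axes.
In Python, from rig import readout, cams, bot gives the robot as it stands.
- The arm moves only by the shell command python3 -m inch 'ROWS'. ROWS is JSON, a list of rows, each a list of 5 numbers: the shift along the world's x, y, z in cm, then the turn about the world's z in degrees, then the finger opening in cm, from 0 to 8.7. In form: [[dx, dy, dz, twist, fingers], ...]. A call has 1 to 10 rows; each row is the pose to reach, as a shift and turn from the pose commanded when the call began; what a row does not reach only later rows make up. A row lasts 1/12 s, in which the tool goes at most 41.7 mm and 7.16 degrees, less where a joint would pass 70% of its speed; a pose out of reach is approached as far as the arm can. A call with a gripper value outside its range is refused whole. The fingers move at their own pace and stop on an object; the grip force is fixed at half the most. Time passes only in rows, so rows that repeat a pose let the fingers close. It gives the time, the measured TCP pose, the force, the opening and the grip force at its end, in the units of the state.
- readout.read_state(): the state, without advancing time (a new reading comes with each control period).
- cams.capture(name): name is "side" or "top" or "wrist"; returns a dict with "image" (384x512x3 uint8, blue, green, red), "intrinsics" (3x3 intrinsics, pixels), "k1" (the pictures are not rectified: a ray, as slopes to the right and down, at radius r is drawn at 1 + k1 r^2 times it, then the intrinsics apply), "xyz" and "rotation" of the camera in the world; the wrist camera has in their place "tool_from_camera" (4x4, takes a point from camera to tool coordinates, whose origin is the TCP and whose axes are the flange's). Camera axes: x right, y down, z forward; pixel columns grow to the right and rows downward; lengths in m; the calibration is good to about 2 mm. A picture is of the moment at which its call begins: read the wrist's pose just before it. There is no depth.
- bot.hand_in(): hands the job in; it is judged then, once.
The state is a dict: "time_s": time; "joint_positions": joint angles; "qvel": joint speeds; "tau": joint torques, N m; "position": TCP position; "tcp_rot": TCP orientation; "force": force on the tool from outside, world axes, zero at the start; "moment": the same for the moment, N m; "opening": opening from 0.0 (shut) to 1.0 (fully open); "grasp_force": force on a finger pad.
Only numpy, scipy, OpenCV 4.12 (cv2) and the standard library are available. Lean on these libraries where they do the work, as an engineer would, in place of code of your own. Each camera call takes 0.05 s, during which the arm holds its last target. There are 200 camera calls.

## Task

Make up the next pupil's painting kit: stand the small paint bottle in the grey tray and lay the narrow roll of masking tape and the filling knife flat in it too, in any order, setting each down rather than dropping it. Then take the wide flat brush by its steel ferrule, draw it up out of the wooden brush block and offer it handle first across the table to the pupil, whose board and stool are at the far side opposite the robot: handle slanting down and away towards the far side at about 45 degrees, the whole brush well above the table and clear of everything. Finish like that, still holding the brush raised and steady; leave the other brushes and everything else where they are.

Things in the scene. Friction and masses are not known exactly. Their poses are not given: they have to be found in the camera images.
- tray: Grey plastic open kit tray, fixed to the table. Outside 200 (x) x 300 (y) x 50 mm high, walls and floor 4 mm thick. Origin at the centre of its underside, x and y along its sides.
- bottle_mid (a point): Small round blue paint bottle with white cap, standing, 52 mm diameter, 140 mm high in all (straight body to about 90 mm, then shoulder and cap), 0.2-0.35 kg. Point at its centre, 70 mm above its base; z along the bottle to the cap.
- tape_mid (a point): Narrow beige roll of masking tape lying flat: ring of 84 mm outer and 56 mm inner diameter (14 mm thick wall that can be pinched from above), 25 mm high, 0.07 kg. Point in the middle of the hole, half-way up; z along the ring's axis.
- knife_mid (a point): Filling knife lying flat: wooden handle 110 mm long, 26 mm wide, 18 mm thick, steel blade 50 mm wide, 2 mm thick; 190 mm long in all, 0.11 kg. Point in the handle near the balance point, half-way up, 25 mm from the handle's blade end; blade at mid-thickness; x along the knife to the blade (handle end 85 mm back, blade tip 105 mm ahead), y across the handle, z up.
- stand: Wooden brush block, fixed to the table, 75 (x) x 225 (y) x 90 mm high, origin at the centre of its underside. Three upright holes 20 mm wide, 75 mm deep, in a row along its y at -75, 0, +75 mm; a brush stands handle down in each, in any order.
- brush_ferrule (a point): Centre of the steel ferrule (60 mm in y, 16 mm thick in x, 35 mm long in z) of the wide flat brush, the widest of three in the block; 216 mm long, 0.08-0.15 kg. z runs from handle to bristles; black bristles 46 mm long above the ferrule, 13 mm thick; round wooden handle below. The handle is 75 mm deep in its hole with a little play and must rise 75 mm to come free; it can turn in the hole.
- brush_butt (a point): Free end of the wide brush's handle, on its axis, 152.5 mm from the ferrule's centre. When the brush is offered, this end is to lie lower and further in +x (towards the pupil, who sits beyond the far side of the table) than the ferrule.
- narrow_brush_mid (a point): Bystander: narrow flat brush, 30 mm wide, standing in the block, its bristles reaching to 240 mm above the table; point at its ferrule centre, 152.5 mm from the handle end.
- round_brush_mid (a point): Bystander: round brush, 25 mm thick, standing in the block, its bristles reaching to 240 mm above the table; point at its ferrule centre, 152.5 mm from the handle end.
- big_bottle_mid (a point): Bystander: large blue paint bottle, 72 mm diameter, 190 mm high; its centre.
- parcel_tape_mid (a point): Bystander: large brown roll of parcel tape lying flat, 110 mm outer diameter, 48 mm high; its centre.
- cork_block_mid (a point): Bystander: cork sanding block 110 x 60 x 40 mm; its centre.
- beaker_mid (a point): Bystander: open white beaker, 72 mm diameter, 85 mm high; its centre.

How it is judged (in metres and radians):
On the way, in this order (a step that is already met when the one before it is completed fails the run):
1. bottle standing, tape and knife lying flat in the tray, let go, with the wide brush still in its block (x of bottle_mid in the frame of tray between -0.075 and 0.075 m and y of bottle_mid in the frame of tray between -0.125 and 0.125 m and z of bottle_mid in the frame of tray below 0.085 m and angle between each of bottle_mid, tape_mid, knife_mid's own z axis and vertical below 0.15 rad and x of tape_mid in the frame of tray between -0.07 and 0.07 m and y of tape_mid in the frame of tray between -0.11 and 0.11 m and z of tape_mid in the frame of tray below 0.024 m and x of knife_mid in the frame of tray between -0.085 and 0.085 m and y of knife_mid in the frame of tray between -0.135 and 0.135 m and z of knife_mid in the frame of tray below 0.021 m and contact force between each of bottle, tape, knife and the fingers below 0.1 N and linear speed of each of bottle, tape, knife below 0.03 m/s and height (world z) of brush_butt below 0.05 m), for 0.2 s.
2. the wide brush is drawn clear of the block (height (world z) of brush_butt above 0.095 m and contact force between brush and the fingers above 0.5 N), for 0.1 s.
At the end, for the whole second after the job is handed in: Bottle upright, tape and knife flat on the tray floor (tilt under 0.15 rad), let go; the fingers hold the still brush at its ferrule (within 30 mm), 29 to 65 degrees from upright, handle down and further from the robot (+x), its end over 120 mm and the ferrule over 200 mm up, touching nothing else (x of bottle_mid in the frame of tray between -0.075 and 0.075 m and y of bottle_mid in the frame of tray between -0.125 and 0.125 m and z of bottle_mid in the frame of tray below 0.085 m and angle between each of bottle_mid, tape_mid, knife_mid's own z axis and vertical below 0.15 rad and x of tape_mid in the frame of tray between -0.07 and 0.07 m and y of tape_mid in the frame of tray between -0.11 and 0.11 m and z of tape_mid in the frame of tray below 0.024 m and x of knife_mid in the frame of tray between -0.085 and 0.085 m and y of knife_mid in the frame of tray between -0.135 and 0.135 m and z of knife_mid in the frame of tray below 0.021 m and contact force between each of bottle, tape, knife and the fingers below 0.1 N and linear speed of each of bottle, tape, knife below 0.03 m/s and height (world z) of brush_butt above 0.12 m and height (world z) of brush_ferrule above 0.2 m and angle between brush_ferrule's own z axis and vertical between 0.5 and 1.13 rad and ((world x of brush_ferrule below 0.32 m and world x of brush_butt above 0.32 m) or (world x of brush_ferrule below 0.37 m and world x of brush_butt above 0.37 m) or (world x of brush_ferrule below 0.42 m and world x of brush_butt above 0.42 m) or (world x of brush_ferrule below 0.47 m and world x of brush_butt above 0.47 m) or (world x of brush_ferrule below 0.52 m and world x of brush_butt above 0.52 m) or (world x of brush_ferrule below 0.57 m and world x of brush_butt above 0.57 m) or (world x of brush_ferrule below 0.62 m and world x of brush_butt above 0.62 m) or (world x of brush_ferrule below 0.67 m and world x of brush_butt above 0.67 m) or (world x of brush_ferrule below 0.72 m and world x of brush_butt above 0.72 m) or (world x of brush_ferrule below 0.77 m and world x of brush_butt above 0.77 m) or (world x of brush_ferrule below 0.82 m and world x of brush_butt above 0.82 m) or (world x of brush_ferrule below 0.87 m and world x of brush_butt above 0.87 m) or (world x of brush_ferrule below 0.92 m and world x of brush_butt above 0.92 m) or (world x of brush_ferrule below 0.97 m and world x of brush_butt above 0.97 m)) and distance between the grasp point and brush_ferrule below 0.03 m and contact force between brush and the fingers above 1 N and linear speed of brush below 0.04 m/s and contact force between brush and stand below 0.05 N and contact force between brush and tray below 0.05 N and contact force between brush and bottle below 0.05 N and contact force between brush and big_bottle below 0.05 N and contact force between brush and narrow_brush below 0.05 N and contact force between brush and round_brush below 0.05 N); the arm keeps its last pose, push and grip.
It fails at once if one of the other two brushes is displaced by more than 30 mm (distance of any of narrow_brush_mid, round_brush_mid from where it was at the start of the episode above 0.03 m).
It fails at once if something else on the table (large bottle, parcel tape, cork block, beaker) is displaced by more than 30 mm (distance of any of big_bottle_mid, parcel_tape_mid, cork_block_mid, beaker_mid from where it was at the start of the episode above 0.03 m).
It fails at once if bottle, tape, knife or brush falls freely (dropped from more than about 4 cm) ((linear speed of bottle above 0.9 m/s and contact force between bottle and the fingers below 0.05 N) or (linear speed of tape above 0.9 m/s and contact force between tape and the fingers below 0.05 N) or (linear speed of knife above 0.9 m/s and contact force between knife and the fingers below 0.05 N) or (linear speed of brush above 0.9 m/s and contact force between brush and the fingers below 0.05 N)).
It also fails if it takes over 72 s, if anything falls off the work surface, if the arm or the gripper's body presses on something with over 40 N, if the wrist force passes 120 N, or if a joint passes its speed limit or range.

## Working session

There is one attempt and no reset: what is moved stays moved. The work goes in short steps, Python scripts to look and compute and a shell command to move; the robot and the scene stay as the last step left them, time stands still between calls to the robot, and variables do not carry over. Pictures are saved under pics/ and viewed, at most 10 in all, crops included, and the job is handed in when it is done.

```bash
mkdir -p pics; ls
cat > h.py <<'E'
import numpy as np, cv2
from rig import readout, cams, bot
def shot(name,fn):
    s=readout.read_state(); c=cams.capture(name); cv2.imwrite('pics/'+fn,c['image'])
    if name=='wrist':
        T=np.eye(4);T[:3,:3]=s['tcp_rot'];T[:3,3]=s['position'];M=T@np.array(c['tool_from_camera'])
        c['xyz']=M[:3,3];c['rotation']=M[:3,:3]
    return c
def rays(c,uv):
    K=np.array(c['intrinsics']);p=(np.atleast_2d(uv)-K[:2,2])/[K[0,0],K[1,1]]
    p=cv2.undistortPoints(np.atleast_2d(uv).astype(float).reshape(-1,1,2),K,np.array([c['k1'],0,0,0.])).reshape(-1,2)
    return np.c_[p,np.ones(len(p))]@np.array(c['rotation']).T
def plane(c,uv,z):
    d=rays(c,uv);o=np.array(c['xyz']);return o+d*((np.broadcast_to(z,len(d))-o[2])/d[:,2])[:,None]
def proj(c,P):
    R=np.array(c['rotation']);return cv2.projectPoints(np.atleast_2d(P).astype(float),cv2.Rodrigues(R.T)[0],-R.T@np.array(c['xyz']),np.array(c['intrinsics']),np.array([c['k1'],0,0,0.]))[0].reshape(-1,2)
E
python3 - <<'E'
from h import *
for n in('top','side'):
    c=shot(n,n+'1.png');print(n,np.round(c['xyz'],3),np.round(c['rotation'],2).tolist(),c['intrinsics'],c['k1'])
    print(type(c['image']))
    cv2.imwrite('pics/%s1b.png'%n,cv2.resize(c['image'],(800,600),interpolation=cv2.INTER_CUBIC))
s=readout.read_state();print(s['time_s'],np.round(s['tcp_rot'],2).tolist())
E
```

```text
pics
top [0.287 0.056 1.294] [[0.01, -0.99, 0.16], [-1.0, -0.01, 0.01], [-0.01, -0.16, -0.99]] [[372.01961659   0.         254.38523716]
 [  0.         372.01961659 197.28126265]
 [  0.           0.           1.        ]] 0.014041039503908954
<class 'numpy.ndarray'>
side [ 0.348 -0.794  0.627] [[0.99, -0.06, 0.13], [-0.14, -0.5, 0.86], [0.01, -0.87, -0.5]] [[353.88101596   0.         258.62574597]
 [  0.         353.88101596 195.39082353]
 [  0.           0.           1.        ]] -0.0006529000262248396
<class 'numpy.ndarray'>
0.1 [[0.96, 0.29, -0.0], [0.29, -0.96, 0.0], [0.0, -0.0, -1.0]]
```

View pics/top1b.png

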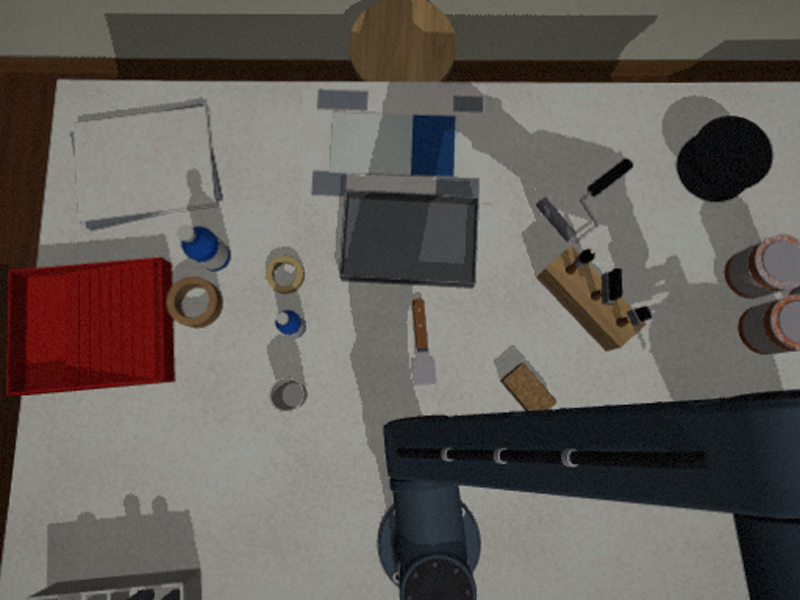

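View pics/side1b.png

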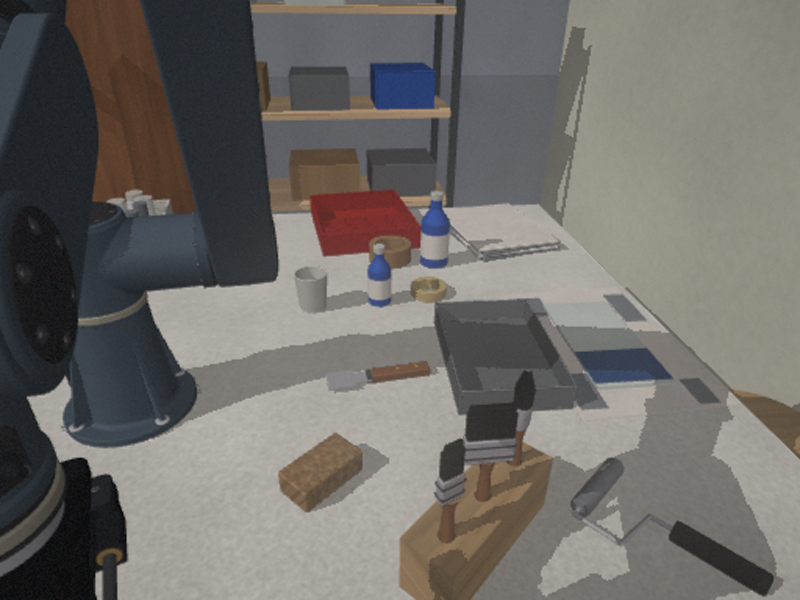

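```bash
cat > m.py <<'E'
from h import *
c=shot('top','top2.png');im=c['image'];hsv=cv2.cvtColor(im,cv2.COLOR_BGR2HSV)
def win(x0,y0,x1,y1,lo,hi):
    m=np.zeros(im.shape[:2],np.uint8);s=np.s_[int(y0*.64):int(y1*.64),int(x0*.64):int(x1*.64)]
    m[s]=cv2.inRange(hsv[s],np.array(lo),np.array(hi));n,l,st,ce=cv2.connectedComponentsWithStats(m)
    i=1+np.argmax(st[1:,4]);mm=(l==i).astype(np.uint8);return cv2.findContours(mm,0,2)[0][0].reshape(-1,2),st[i],ce[i],mm
for nm,a,z in [('tape',(255,245,312,297,(15,70,60),(35,255,255)),.02),('bottleblue',(265,300,312,345,(100,120,40),(130,255,255)),.09),('khandle',(400,290,440,350,(3,90,40),(20,255,255)),.012),
  ('tray',(320,165,490,300,(0,0,0),(180,90,75)),.05),('cork',(490,340,570,420,(5,60,40),(25,255,255)),.04)]:
    q,st,ce,m=win(*a);r=cv2.minAreaRect(q.astype(np.float32));b=cv2.boxPoints(r)
    print(nm,st,np.round(ce,1),'c',np.round(plane(c,ce,z)[0],4),'box',np.round(plane(c,b,z)[:,:2],3).tolist())
    e=cv2.minEnclosingCircle(q.astype(np.float32));print('  circ',np.round(plane(c,e[0],z)[0],4),e[1])
crop=im[int(225*.64):int(360*.64),int(520*.64):int(660*.64)]
a=cv2.resize(crop,(420,400),interpolation=2);b=cv2.resize(im[175:250,165:290],(375*1,400),interpolation=2)
t=im[110:195,205:320];b=cv2.resize(im[150:255,165:290],(375,315),interpolation=2);t=cv2.resize(t,(345,255),interpolation=2)
o=np.zeros((600,800,3),np.uint8);o[:400,:420]=a;o[:315,425:]=b;o[320:575,425:770]=t;cv2.imwrite('pics/crops.png',o)
E
python3 m.py
```

```text
tape [170 164  25  24 262] [182.1 175. ] c [0.5725 0.3229 0.02  ] box [[0.594, 0.378], [0.628, 0.304], [0.552, 0.269], [0.518, 0.343]]
  circ [0.5724 0.323  0.02  ] 12.122899055480957
bottleblue [177 199  16  15 128] [185.3 207. ] c [0.4499 0.2934 0.09  ] box [[0.442, 0.325], [0.483, 0.301], [0.461, 0.266], [0.421, 0.289]]
  circ [0.4518 0.2968 0.09  ] 7.732114791870117
khandle [264 192  10  31 216] [268.3 206.8] c [0.4637 0.02   0.012 ] box [[0.516, 0.037], [0.518, 0.013], [0.411, 0.003], [0.409, 0.027]]
  circ [0.4629 0.0226 0.012 ] 15.403021812438965
tray [ 217  112   89   72 5049] [261.8 150.9] c [0.6534 0.044  0.05  ] box [[0.551, 0.205], [0.794, 0.201], [0.782, -0.11], [0.539, -0.097]]
  circ [0.6636 0.0504 0.05  ] 54.67184829711914
cork [321 232  35  31 593] [337.6 248.9] c [ 0.3202 -0.2106  0.04  ] box [[0.338, -0.152], [0.38, -0.2], [0.295, -0.271], [0.255, -0.223]]
  circ [ 0.3168 -0.212   0.04  ] 18.385000228881836
```

View pics/crops.png

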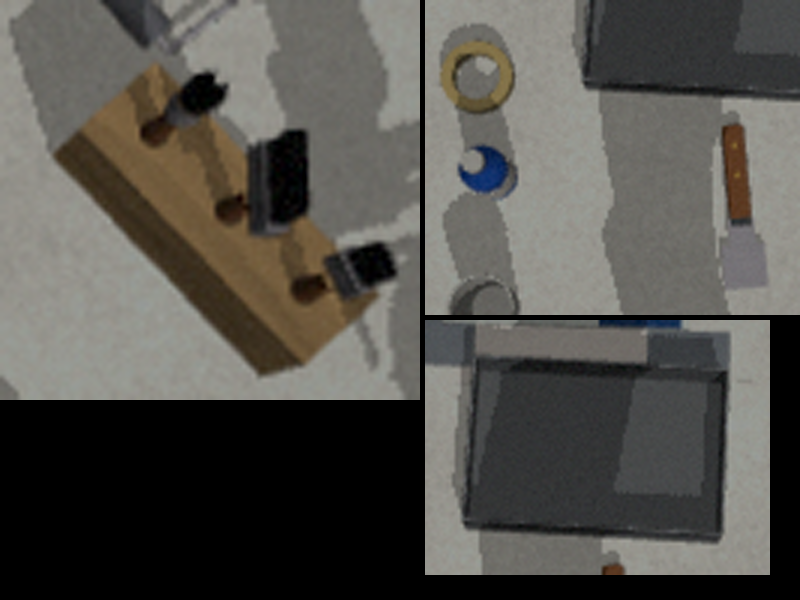

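Run:
```python
from h import *
c=shot('top','t3.png')
def cr(X,Y,x0,y0,ox,oy,sx,sy):return (ox+(X-x0)/sx,oy+(Y-y0)/sy)
T=lambda X,Y:cr(X,Y,425,320,205,110,3,3)
P=plane(c,[T(464,527),T(720,540)],.05);print('tray near',P.round(4),np.linalg.norm(P[0]-P[1]))
u=(P[0]-P[1]);u/=np.linalg.norm(u);f=np.array([u[1],-u[0],0]);ctr=P.mean(0)+.1*f;print('tray ctr',ctr,'yaw',np.degrees(np.arctan2(f[1],f[0])))
for z in(.05,0):
  q=proj(c,[np.r_[(ctr+f*.1*a+u*.15*b)[:2],z] for a in(1,-1) for b in(1,-1)]);print((q-[205,110])*3+[425,320])
S=lambda X,Y:cr(X,Y,0,0,332,144,420/90,400/86)
print('stand',plane(c,[S(55,152),S(155,65),S(303,363),S(375,297)],.09).round(3).tolist())
print('handle holes',plane(c,[S(155,130),S(231,209),S(308,288)],.1).round(3).tolist())
print('bristle top corners',plane(c,[S(304,130),S(290,232)],.231).round(3).tolist(),'ferrule-left edge',plane(c,[S(251,150),S(250,228)],.15).round(3).tolist())
B=lambda X,Y:cr(X,Y,425,0,165,150,3,3)
print('knife',plane(c,[B(734,126),B(739,220)],.018).round(4).tolist(),plane(c,[B(724,287),B(766,290)],.009).round(4).tolist())
print('tape',plane(c,[B(478,77)],.025),'bot cap',plane(c,[B(471,160)],.14), 'bot body',plane(c,[B(484,170)],.085))
print('bigger: beaker',plane(c,[B(485,310)],.085))
```

```text
tray near [[ 0.5528  0.1932  0.05  ]
 [ 0.54   -0.0981  0.05  ]] 0.2915493596985953
tray ctr [0.64633697 0.04320212 0.05      ] yaw -2.5098092391388724
[[472.20603898 359.42285947]
 [729.26935338 371.80028338]
 [460.30368619 526.81176218]
 [723.72684859 540.18871538]]
[[476.24171286 374.22035968]
 [723.89678528 386.20137202]
 [464.87626659 535.70212099]
 [718.43965864 548.61273452]]
stand [[0.555, -0.227, 0.09], [0.619, -0.299, 0.09], [0.407, -0.393, 0.09], [0.453, -0.445, 0.09]]
handle holes [[0.569, -0.295, 0.1], [0.513, -0.345, 0.1], [0.458, -0.396, 0.1]]
bristle top corners [[0.539, -0.349, 0.231], [0.474, -0.337, 0.231]] ferrule-left edge [[0.544, -0.344, 0.15], [0.491, -0.34, 0.15]]
knife [[0.5148, 0.0213, 0.018], [0.4055, 0.0151, 0.018]] [[0.3295, 0.0317, 0.009], [0.3266, -0.0162, 0.009]]
tape [[0.56905688 0.3198193  0.025     ]] bot cap [[0.45455787 0.29958094 0.14      ]] bot body [[0.45162412 0.29649666 0.085     ]]
bigger: beaker [[0.30017223 0.28927265 0.085     ]]
```

```bash
python3 -m inch '[[4,10,1,-2,8.7],[8,20,2,-4,7],[12,30,3,-6,5],[12,30,3,-6,5]]' && python3 -m inch '[[4,10,0,-2,5],[8,20,0,-4,5],[12.8,31.5,0,-6.7,5],[12.8,31.5,0,-6.7,5],[12.8,31.5,0,-6.7,5],[12.8,31.5,0,-6.7,5],[12.8,31.5,0,-6.7,5]]'
```

```text
time_s: 0.53
position: [0.2424, -0.4476, 0.2382]
tcp_rot: [[0.983, 0.183, 0.0], [0.183, -0.983, -0.006], [-0.001, 0.006, -1.0]]
force: [0.8, 2.5, 0.5]
opening: 0.865
grasp_force: 0.0
time_s: 1.12
position: [0.3538, -0.1717, 0.2381]
tcp_rot: [[0.997, 0.073, 0.0], [0.073, -0.997, -0.0], [0.0, 0.0, -1.0]]
force: [1.3, 0.0, 0.6]
opening: 0.575
grasp_force: 0.0
```

```bash
python3 -m inch '[[7.6,18.8,0,0,5],[7.6,18.8,0,0,5],[7.6,18.8,0,0,5],[7.6,18.8,0,0,5],[7.6,18.8,0,0,5],[7.6,18.8,0,0,5],[7.6,18.8,0,0,5],[7.6,18.8,-6,0,5],[7.6,18.8,-6,0,5]]'
python3 - <<'E'
from h import *
c=shot('wrist','w1.png');print(np.round(c['xyz'],3),readout.read_state()['position'])
print(proj(c,[[.430,.0165,.018],[.515,.021,.018],[.4055,.015,.018],[.328,.008,.009]]).round(0).tolist())
E
```

```text
time_s: 1.87
position: [0.4286, 0.0137, 0.1765]
tcp_rot: [[0.997, 0.073, -0.001], [0.073, -0.997, -0.0], [-0.001, 0.0, -1.0]]
force: [0.1, 0.2, 0.5]
opening: 0.575
grasp_force: 0.0
[0.502 0.019 0.34 ] [0.42604919 0.0138623  0.17398371]
[[250.0, 178.0], [252.0, 92.0], [250.0, 200.0], [252.0, 263.0]]
```

View pics/w1.png

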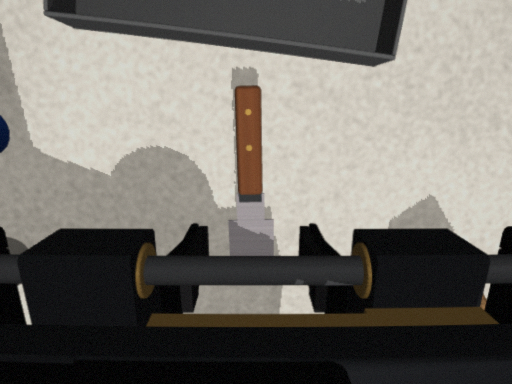

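Run:
```python
from h import *
print(readout.read_state()['position'])
c=shot('wrist','w2.png')
print(plane(c,[[248,87],[250.5,194],[251,221]],[.018,.018,.009]).round(4).tolist())
print('tray rim',plane(c,[[50,12],[392,57]],.05).round(4).tolist())
```

```text
[0.42604919 0.0138623  0.17398371]
[[0.5152, 0.0255, 0.018], [0.4093, 0.0158, 0.018], [0.376, 0.013, 0.009]]
tray rim [[0.5629, 0.1924, 0.05], [0.5473, -0.0949, 0.05]]
```

```bash
python3 -m inch '[[0.6,0.4,-3.5,1,5],[0.6,0.4,-7,1,5],[0.6,0.4,-10.5,1,5],[0.6,0.4,-13,1,5],[0.6,0.4,-15,1,5],[0.6,0.4,-15.8,1,5],[0.6,0.4,-15.8,1,5],[0.6,0.4,-15.8,1,5]]'
```

```text
time_s: 2.63
position: [0.4364, 0.0176, 0.0207]
tcp_rot: [[0.996, 0.09, 0.001], [0.09, -0.996, -0.0], [0.001, 0.0, -1.0]]
force: [-0.1, -0.7, -0.0]
opening: 0.574
grasp_force: 0.0
```

```bash
python3 -m inch '[[-0.2,0,-0.8,0,5],[-0.2,0,-1.5,0,5],[-0.2,0,-1.5,0,5],[-0.2,0,-1.5,0,1],[-0.2,0,-1.5,0,1],[-0.2,0,-1.5,0,1],[-0.2,0,-1.5,0,1],[-0.2,0,-1.5,0,1],[-0.2,0,-1.5,0,1],[-0.2,0,-1.5,0,1]]'
```

```text
time_s: 3.47
position: [0.4338, 0.0185, 0.0052]
tcp_rot: [[0.996, 0.091, 0.001], [0.091, -0.996, -0.0], [0.001, 0.0, -1.0]]
force: [0.2, 0.1, 3.5]
opening: 0.295
grasp_force: 30.0
```

```bash
python3 -m inch '[[0,0,2,0,1],[0,0,5,0,1],[0,0,8.5,6,1],[0,0,11,12,1],[2,0,11,18,1],[4,1,11,25,1],[6,1,11,32,1],[9,2,11,39,1],[9,2,11,42,1],[9,2,11,42,1]]' && python3 -m inch '[[2,0.5,0,6,1],[4,1,0,12,1],[6,1.4,0,18,1],[8.3,1.6,0,24,1],[8.3,1.6,0,30,1],[8.3,1.6,0,36,1],[8.3,1.6,0,40,1],[8.3,1.6,0,40,1],[8.3,1.6,0,40,1]]'
```

```text
time_s: 4.3
position: [0.5247, 0.0388, 0.1146]
tcp_rot: [[0.678, 0.736, 0.001], [0.736, -0.678, -0.0], [0.0, 0.0, -1.0]]
force: [0.5, 1.0, -0.5]
opening: 0.297
grasp_force: 30.0
time_s: 5.05
position: [0.605, 0.0544, 0.1143]
tcp_rot: [[0.051, 0.999, -0.003], [0.999, -0.051, 0.0], [0.0, -0.003, -1.0]]
force: [0.4, 0.7, -1.8]
opening: 0.296
grasp_force: 30.0
```

Run:
```python
from h import *
c=shot('wrist','w3.png');s=readout.read_state();print(s['position'],s['opening'],np.degrees(np.arctan2(s['tcp_rot'][1][1],s['tcp_rot'][0][1])))
```

```text
[0.60532446 0.0544414  0.11443259] 0.29317311857549605 -2.9093436332240024
```

View pics/w3.png

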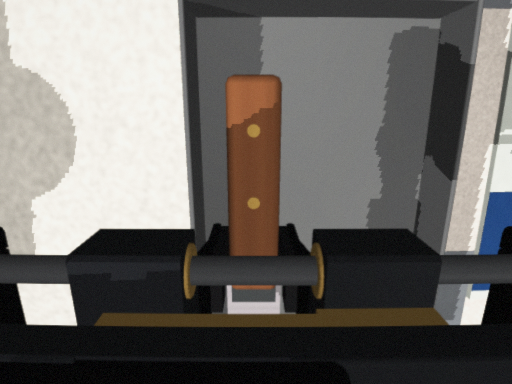

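```bash
python3 -m inch '[[0.5,0,-3,0,1],[0.5,0,-6,0,1],[0.5,0,-8.5,0,1],[0.5,0,-9.7,0,1],[0.5,0,-10.2,0,1],[0.5,0,-10.4,0,1],[0.5,0,-10.4,0,1],[0.5,0,-10.4,0,1]]' && python3 -m inch '[[0,0,0,0,4],[0,0,0,0,4],[0,0,0,0,4],[0,0,0,0,4],[0,0,0,0,4],[0,0,2,0,4],[0,0,5,0,4],[0,0,9,0,4],[0,0,13,0,4],[0,0,13,0,4]]'
```

```text
time_s: 5.77
position: [0.6127, 0.0544, 0.0123]
tcp_rot: [[0.048, 0.999, 0.003], [0.999, -0.048, -0.0], [-0.0, 0.003, -1.0]]
force: [0.8, 0.2, -0.9]
opening: 0.294
grasp_force: 30.0
time_s: 6.6
position: [0.6171, 0.0542, 0.1492]
tcp_rot: [[0.048, 0.999, 0.016], [0.999, -0.048, -0.001], [-0.001, 0.016, -1.0]]
force: [1.7, -0.2, 1.3]
opening: 0.458
grasp_force: 0.0
```

```bash
python3 -m inch '[[-2.3,3.5,4,0,8],[-4.6,7,7,0,8.7],[-6.9,10.5,7,0,8.7],[-9.2,14,7,0,8.7],[-11.5,17.5,7,0,8.7],[-13.8,21,7,0,8.7],[-16,24.4,7,0,8.7],[-16,24.4,7,0,8.7],[-16,24.4,7,0,8.7],[-16,24.4,7,0,8.7]]'
python3 - <<'E'
from h import *
c=shot('wrist','w4.png');s=readout.read_state();print(s['position'])
print(proj(c,[[.453,.298,.14],[.453,.298,.09],[.57,.321,.025]]).round(0).tolist())
hsv=cv2.cvtColor(c['image'],cv2.COLOR_BGR2HSV)
for lo,hi,z,n in(((100,120,40),(130,255,255),.09,'blue'),((15,70,60),(35,255,255),.02,'tape')):
    m=cv2.inRange(hsv,np.array(lo),np.array(hi));k,l,st,ce=cv2.connectedComponentsWithStats(m)
    for i in range(1,k):
        if st[i,4]>300: print(n,st[i],ce[i].round(0),plane(c,ce[i],z)[0].round(4))
E
```

```text
time_s: 7.43
position: [0.4508, 0.2994, 0.211]
tcp_rot: [[0.045, 0.999, 0.0], [0.999, -0.045, -0.0], [-0.0, 0.0, -1.0]]
force: [0.0, -0.5, -0.2]
opening: 0.992
grasp_force: 0.0
[0.45168796 0.29853944 0.21100381]
[[255.0, 205.0], [255.0, 189.0], [360.0, 149.0]]
blue [ 233  154   53   51 1553] [258. 175.] [0.4567 0.3108 0.09  ]
tape [ 323  106   79   76 2986] [364. 143.] [0.5759 0.3264 0.02  ]
tape [ 65 245  25  53 478] [ 73. 274.] [0.2181 0.1798 0.02  ]
tape [265 314  81  12 382] [304. 318.] [0.5086 0.1021 0.02  ]
```

View pics/w4.png

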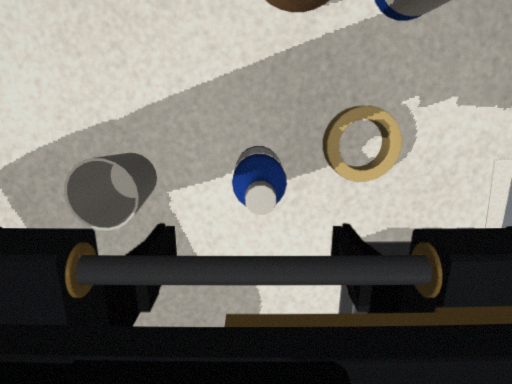

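```bash
python3 -m inch '[[0.4,0.3,-3,0,8.7],[0.4,0.3,-6,0,8.7],[0.4,0.3,-9,0,8.7],[0.4,0.3,-12,0,8.7],[0.4,0.3,-13.6,0,8.7],[0.4,0.3,-13.6,0,8.7],[0.4,0.3,-13.6,0,8.7]]' && python3 -m inch '[[0,0,0,0,3],[0,0,0,0,3],[0,0,0,0,3],[0,0,0,0,3],[0,0,0,0,3],[0,0,0,0,3],[0,0,0,0,3],[0,0,0,0,3]]'
```

```text
time_s: 8.07
position: [0.4563, 0.3001, 0.0742]
tcp_rot: [[0.05, 0.999, -0.002], [0.999, -0.05, -0.001], [-0.001, -0.002, -1.0]]
force: [0.3, 0.2, 0.1]
opening: 0.999
grasp_force: 0.0
time_s: 8.73
position: [0.4559, 0.3017, 0.0754]
tcp_rot: [[0.048, 0.999, 0.001], [0.999, -0.048, 0.0], [0.0, 0.001, -1.0]]
force: [0.7, 0.2, 2.6]
opening: 0.584
grasp_force: 30.0
```

```bash
python3 -m inch '[[0,0,1.5,0,3],[0,0,4,0,3],[0,0,7,0,3],[1,-1.5,10,0,3],[3,-4,11,0,3],[5,-7,11,0,3],[7,-9.7,11,0,3],[9,-12.5,11,0,3],[11,-15.2,11,0,3],[12,-16.6,11,0,3]]' && python3 -m inch '[[2,-2.8,0,0,3],[4,-5.5,0,0,3],[6,-8.3,0,0,3],[8,-11,0,0,3],[10,-13.8,0,0,3],[11,-15.2,0,0,3],[11.8,-16.5,0,0,3],[11.8,-16.5,0,0,3],[11.8,-16.5,0,0,3]]' && python3 -m inch '[[0,0,-3,0,3],[0,0,-6,0,3],[0,0,-8,0,3],[0,0,-9,0,3],[0,0,-9.5,0,3],[0,0,-9.5,0,3],[0,0,-9.5,0,3]]'
```

```text
time_s: 9.57
position: [0.5778, 0.1322, 0.1845]
tcp_rot: [[0.05, 0.999, 0.001], [0.999, -0.05, -0.001], [-0.001, 0.001, -1.0]]
force: [1.3, -0.7, -1.6]
opening: 0.581
grasp_force: 30.0
time_s: 10.32
position: [0.6926, -0.0293, 0.1839]
tcp_rot: [[0.049, 0.999, -0.003], [0.999, -0.049, 0.001], [0.001, -0.003, -1.0]]
force: [-1.1, 0.4, -2.9]
opening: 0.579
grasp_force: 30.0
time_s: 10.9
position: [0.6942, -0.0289, 0.0911]
tcp_rot: [[0.047, 0.999, 0.002], [0.999, -0.047, -0.0], [-0.0, 0.002, -1.0]]
force: [-0.1, -0.6, -1.1]
opening: 0.578
grasp_force: 30.0
```

```bash
python3 -m inch '[[0,0,-0.5,0,3],[0,0,-0.9,0,3],[0,0,-1.1,0,3],[0,0,-1.1,0,3],[0,0,-1.1,0,3],[0,0,-1.1,0,3]]' && python3 -m inch '[[0,0,0,0,8.7],[0,0,0,0,8.7],[0,0,0,0,8.7],[0,0,0,0,8.7],[0,0,0,0,8.7],[0,0,2,0,8.7],[0,0,5,0,8.7],[0,0,9,0,8.7],[0,0,12,0,8.7],[0,0,12,0,8.7]]'
```

```text
time_s: 11.4
position: [0.6939, -0.0296, 0.0795]
tcp_rot: [[0.048, 0.999, 0.001], [0.999, -0.048, -0.0], [-0.0, 0.001, -1.0]]
force: [-0.7, -0.3, 0.7]
opening: 0.583
grasp_force: 30.0
time_s: 12.23
position: [0.6983, -0.0303, 0.2074]
tcp_rot: [[0.048, 0.999, 0.015], [0.999, -0.048, -0.003], [-0.002, 0.015, -1.0]]
force: [0.2, -0.2, 1.1]
opening: 0.995
grasp_force: 0.0
```

```bash
python3 -m inch '[[-1.6,3.6,0,0,6],[-3.2,7.2,0,0,4],[-4.8,10.8,0,0,4],[-6.4,14.4,0,0,4],[-8,18,0,0,4],[-9.6,21.6,0,0,4],[-11.2,25.2,0,0,4],[-12.8,28.8,0,0,4],[-12.8,28.8,0,0,4]]' && python3 -m inch '[[-1,2.3,-2,0,4],[-2,4.6,-5,0,4],[-2.9,6.7,-6,0,4],[-2.9,6.7,-6,0,4],[-2.9,6.7,-6,0,4],[-2.9,6.7,-6,0,4]]'
python3 - <<'E'
from h import *
c=shot('wrist','w5.png');s=readout.read_state();print(s['position'])
hsv=cv2.cvtColor(c['image'],cv2.COLOR_BGR2HSV)
m=cv2.inRange(hsv,np.array((15,70,60)),np.array((35,255,255)));k,l,st,ce=cv2.connectedComponentsWithStats(m)
for i in range(1,k):
    if st[i,4]>300: print(st[i],ce[i].round(0),plane(c,ce[i],.02)[0].round(4),plane(c,[st[i,:2],st[i,:2]+st[i,2:4]],.025).round(3).tolist())
E
```

```text
time_s: 12.98
position: [0.5611, 0.2648, 0.1986]
tcp_rot: [[0.042, 0.999, -0.003], [0.999, -0.042, 0.003], [0.003, -0.003, -1.0]]
force: [-0.5, -0.0, -0.1]
opening: 0.477
grasp_force: 0.0
time_s: 13.48
position: [0.5375, 0.325, 0.1393]
tcp_rot: [[0.048, 0.999, 0.001], [0.999, -0.048, -0.0], [-0.0, 0.001, -1.0]]
force: [1.3, -0.2, 0.2]
opening: 0.46
grasp_force: 0.0
[0.5379685  0.3248048  0.13974212]
[ 156    0   79   26 1024] [196.   9.] [0.5001 0.4753 0.02  ] [[0.47, 0.482, 0.025], [0.53, 0.46, 0.025]]
[ 248  138   92   92 4176] [294. 184.] [0.5754 0.3267 0.02  ] [[0.536, 0.371, 0.025], [0.618, 0.281, 0.025]]
[155 244  18  54 492] [161. 271.] [0.443  0.2442 0.02  ] [[0.442, 0.276, 0.025], [0.453, 0.216, 0.025]]
[ 126  308  352   19 4630] [312. 318.] [0.5928 0.1816 0.02  ] [[0.403, 0.207, 0.025], [0.768, 0.163, 0.025]]
```

View pics/w5.png

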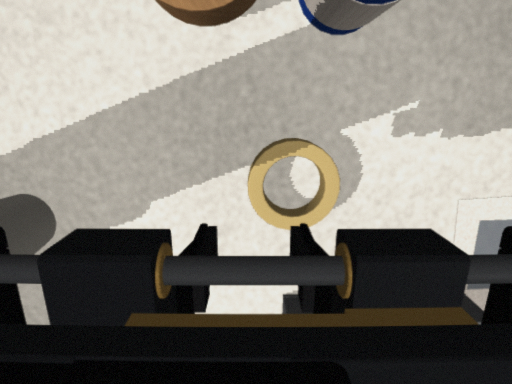

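```bash
python3 -m inch '[[0.3,0.2,-3,0,4],[0.3,0.2,-6,0,4],[0.3,0.2,-9,0,4],[0.3,0.2,-11.5,0,4],[0.3,0.2,-12.8,0,4],[0.3,0.2,-13.3,0,4],[0.3,0.2,-13.3,0,4],[0.3,0.2,-13.3,0,4]]' && python3 -m inch '[[0,0,0,0,0],[0,0,0,0,0],[0,0,0,0,0],[0,0,0,0,0],[0,0,0,0,0],[0,0,0,0,0],[0,0,0,0,0],[0,0,0,0,0]]'
```

```text
time_s: 14.2
position: [0.541, 0.3275, 0.0072]
tcp_rot: [[0.049, 0.999, 0.002], [0.999, -0.049, 0.001], [0.001, 0.002, -1.0]]
force: [-0.2, -0.8, 0.4]
opening: 0.456
grasp_force: 0.0
time_s: 14.87
position: [0.5396, 0.3277, 0.0065]
tcp_rot: [[0.048, 0.999, 0.0], [0.999, -0.048, 0.0], [0.0, 0.0, -1.0]]
force: [-2.3, 0.4, 5.0]
opening: 0.16
grasp_force: 28.0
```

```bash
python3 -m inch '[[0,0,2,0,0],[0,0,5,0,0],[0,0,8,0,0],[1,-1.8,10,0,0],[2.5,-4.5,10,0,0],[4,-7.2,10,0,0],[5.5,-9.9,10,0,0],[7,-12.6,10,0,0],[8,-14.4,10,0,0],[8,-14.4,10,0,0]]' && python3 -m inch '[[1.5,-2.7,0,0,0],[3,-5.4,0,0,0],[4.5,-8,0,0,0],[4.5,-8,0,0,0],[4.5,-8,0,0,0],[4.5,-8,0,0,0],[4.5,-8,0,0,0]]' && python3 -m inch '[[0,0,-3,0,0],[0,0,-6,0,0],[0,0,-8,0,0],[0,0,-8.8,0,0],[0,0,-8.8,0,0],[0,0,-8.8,0,0]]'
```

```text
time_s: 15.7
position: [0.6224, 0.1792, 0.1056]
tcp_rot: [[0.052, 0.999, 0.002], [0.999, -0.052, -0.001], [-0.001, 0.002, -1.0]]
force: [0.4, 1.1, 0.7]
opening: 0.158
grasp_force: 28.2
time_s: 16.28
position: [0.6632, 0.1049, 0.1054]
tcp_rot: [[0.047, 0.999, -0.002], [0.999, -0.047, 0.0], [0.0, -0.002, -1.0]]
force: [0.4, -0.7, -1.2]
opening: 0.166
grasp_force: 28.3
time_s: 16.78
position: [0.6645, 0.1044, 0.0182]
tcp_rot: [[0.047, 0.999, -0.0], [0.999, -0.047, 0.0], [0.0, -0.0, -1.0]]
force: [0.5, -0.1, -0.3]
opening: 0.159
grasp_force: 28.3
```

```bash
python3 -m inch '[[0,0,-0.4,0,0],[0,0,-0.75,0,0],[0,0,-0.75,0,0],[0,0,-0.75,0,0],[0,0,-0.75,0,0]]' && python3 -m inch '[[0,0,0,0,3.2],[0,0,0,0,3.2],[0,0,0,0,3.2],[0,0,0,0,3.2],[0,0,0,0,3.2],[0,0,2,0,3.2],[0,0,5,0,3.2],[0,0,9,0,3.2],[0,0,13,0,3.2]]' && python3 -m inch '[[-2,-3,3,0,6],[-4,-6,6,0,8.7],[-6,-9,9,-7,8.7],[-8,-12,11,-14,8.7],[-10,-15,11,-21,8.7],[-12,-18,11,-28,8.7],[-12,-20,11,-28,8.7],[-12,-20,11,-28,8.7]]'
python3 - <<'E'
from h import *
c=shot('wrist','w6.png');s=readout.read_state();print(s['position'],s['joint_positions'])
t=shot('top','t6.png')['image']
o=np.zeros((600,800,3),np.uint8);o[:384,:512]=c['image'];o[385:600,:400]=cv2.resize(t[105:200,190:330],(400,215));cv2.imwrite('pics/m6.png',o)
E
```

```text
time_s: 17.2
position: [0.6649, 0.1034, 0.011]
tcp_rot: [[0.048, 0.999, 0.001], [0.999, -0.048, -0.0], [0.0, 0.001, -1.0]]
force: [0.2, 0.1, -0.4]
opening: 0.157
grasp_force: 28.3
time_s: 17.95
position: [0.6635, 0.1035, 0.1406]
tcp_rot: [[0.048, 0.999, -0.003], [0.999, -0.048, 0.0], [-0.0, -0.003, -1.0]]
force: [0.8, 0.7, 0.1]
opening: 0.367
grasp_force: 0.0
time_s: 18.62
position: [0.5438, -0.1007, 0.2514]
tcp_rot: [[0.516, 0.857, 0.002], [0.857, -0.516, -0.003], [-0.001, 0.003, -1.0]]
force: [0.6, 0.0, 1.0]
opening: 0.891
grasp_force: 0.0
[ 0.54429596 -0.09858286  0.25102672] [-2.18429755e+01  2.27243149e+01  9.06372105e+01  1.57627799e-03
  6.65613977e+01  9.12889617e+00]
```

View pics/m6.png

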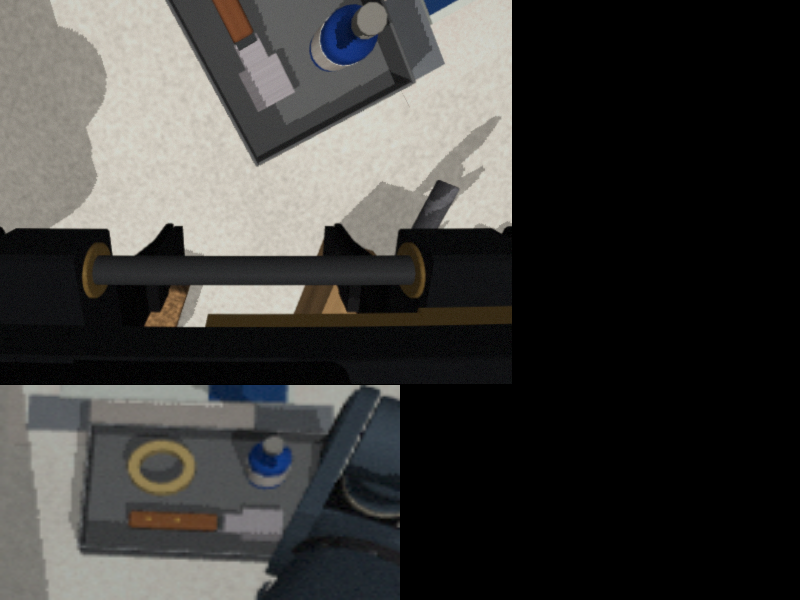

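```bash
python3 -m inch '[[0,-1,4,7,8.7],[0,-4,7,14,8.7],[-0.6,-7.5,7,21,8.7],[-1.2,-11,7,21,8.7],[-1.8,-14.5,7,21,8.7],[-2.4,-18,7,21,8.7],[-3,-21.5,7,21,8.7],[-3.6,-25,7,21,8.7],[-3.6,-25,7,21,8.7]]' && python3 -m inch '[[-0.4,-3.5,0,0,8.7],[-0.8,-7,0,0,8.7],[-0.8,-10,0,0,8.7],[-0.8,-10,0,0,8.7],[-0.8,-10,0,0,8.7],[-0.8,-10,0,0,8.7]]'
python3 - <<'E'
from h import *
c=shot('wrist','w7.png');s=readout.read_state();print(s['position'],s['joint_positions'][5])
print(proj(c,[[.513,-.345,.231],[.513,-.345,.1],[.539,-.349,.231],[.474,-.337,.231]]).round(0).tolist())
E
```

```text
time_s: 19.47
position: [0.5086, -0.3519, 0.3197]
tcp_rot: [[0.173, 0.985, -0.0], [0.985, -0.173, -0.004], [-0.004, 0.001, -1.0]]
force: [0.8, 0.3, -0.2]
opening: 1.002
grasp_force: 0.0
time_s: 19.97
position: [0.5014, -0.4445, 0.3197]
tcp_rot: [[0.168, 0.986, -0.001], [0.986, -0.168, 0.002], [0.002, -0.001, -1.0]]
force: [0.1, 1.2, -0.2]
opening: 1.002
grasp_force: 0.0
[ 0.50139253 -0.4442248   0.32001778] -41.477907075873176
[[245.0, 68.0], [248.0, 82.0], [280.0, 68.0], [192.0, 67.0]]
```

View pics/w7.png

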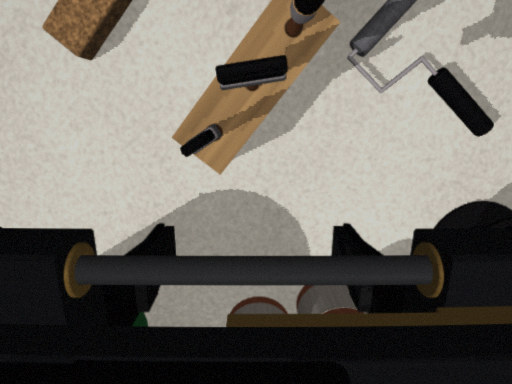

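Run:
```python
from h import *
c=shot('wrist','w8.png')
P=plane(c,[[217,74],[286,66],[251,66],[252,87],[182,150],[214,133]],[.231,.231,.231,.10,.235,.235]);print(P.round(4).tolist())
d=P[1]-P[0];print(np.linalg.norm(d),np.degrees(np.arctan2(d[1],d[0])),(P[0]+P[1])/2)
```

```text
[[0.4915, -0.3451, 0.231], [0.5433, -0.3482, 0.231], [0.5176, -0.3438, 0.231], [0.5164, -0.3512, 0.1], [0.4538, -0.396, 0.235], [0.4811, -0.3874, 0.235]]
0.05194798327536426 -3.445078043637173 [ 0.51740197 -0.34663229  0.231     ]
```

```bash
python3 -m inch '[[0.5,3,0,6.3,8.7],[1,6,0,6.3,8.7],[1.6,9.8,0,6.3,8.7],[1.6,9.8,0,6.3,8.7],[1.6,9.8,0,6.3,8.7],[1.6,9.8,0,6.3,8.7],[1.6,9.8,0,6.3,8.7]]'
python3 - <<'E'
from h import *
a=shot('side','s1.png');print(readout.read_state()['position']);im=a['image']
print(proj(a,[[.517,-.346,.1675],[.517,-.346,.231]]).round(0).tolist())
cv2.imwrite('pics/s1c.png',cv2.resize(im[80:384,220:420],(400,600) if 0 else (395,600),interpolation=2))
E
```

```text
time_s: 20.65
position: [0.5168, -0.3489, 0.3208]
tcp_rot: [[0.06, 0.998, 0.0], [0.998, -0.06, -0.001], [-0.001, 0.001, -1.0]]
force: [0.6, -0.1, -0.5]
opening: 0.998
grasp_force: 0.0
[ 0.51658978 -0.34923434  0.32056749]
[[313.0, 287.0], [316.0, 260.0]]
```

View pics/s1c.png

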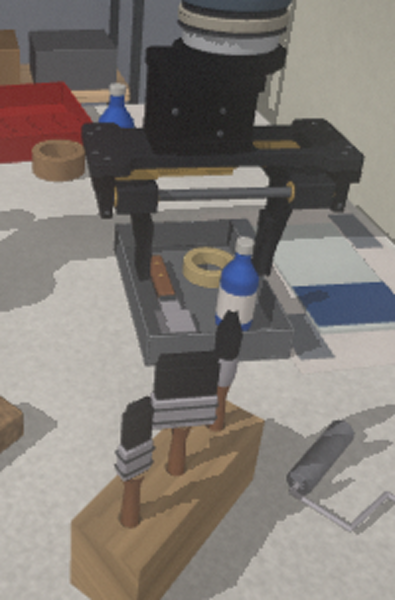

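```bash
python3 -m inch '[[0,0.3,-3,0,8.7],[0,0.3,-6,0,8.7],[0,0.3,-9,0,8.7],[0,0.3,-11.5,0,8.7],[0,0.3,-13.5,0,8.7],[0,0.3,-14.8,0,8.7],[0,0.3,-15.4,0,8.7],[0,0.3,-15.4,0,8.7],[0,0.3,-15.4,0,8.7]]' && python3 -m inch '[[0,0,0,0,4],[0,0,0,0,4],[0,0,0,0,4],[0,0,0,0,4],[0,0,0,0,4],[0,0,0,0,4],[0,0,0,0,4],[0,0,0,0,4]]'
```

```text
time_s: 21.45
position: [0.5167, -0.3465, 0.1666]
tcp_rot: [[0.061, 0.998, 0.0], [0.998, -0.061, -0.0], [-0.0, 0.0, -1.0]]
force: [-0.2, 0.2, 0.3]
opening: 0.998
grasp_force: 0.0
time_s: 22.12
position: [0.5168, -0.3457, 0.167]
tcp_rot: [[0.06, 0.998, 0.0], [0.998, -0.06, -0.001], [-0.001, 0.001, -1.0]]
force: [-1.1, 0.1, 2.6]
opening: 0.684
grasp_force: 30.0
```

```bash
python3 -m inch '[[0,0,1,0,4],[0,0,3,0,4],[0,0,5,0,4],[0,0,7,0,4],[0,0,9,0,4],[0,0,11,0,4],[0,0,13,0,4],[0,0,15,0,4],[0,0,15,0,4],[0,0,15,0,4]]'
python3 - <<'E'
from h import *
import sys
c=shot('side','s2.png');s=readout.read_state();print(s['position'],s['opening'],s['grasp_force'])
g=np.array(s['position'])
for d in(-.18,-.15,-.10,-.05):
    p=proj(c,[g+[0,0,d+.019]])[0].astype(int);row=c['image'][p[1],p[0]-12:p[0]+13:2].astype(int)
    print(d,p,cv2.cvtColor(row[None].astype(np.uint8),cv2.COLOR_BGR2HSV)[0].tolist())
E
```

```text
time_s: 22.95
position: [0.5168, -0.3457, 0.3174]
tcp_rot: [[0.06, 0.998, 0.002], [0.998, -0.06, -0.002], [-0.001, 0.002, -1.0]]
force: [-0.2, -0.4, -1.5]
opening: 0.688
grasp_force: 30.0
[ 0.51614812 -0.34505395  0.31582329] 0.6865062648827102 29.999637007713318
-0.18 [311 292] [[15, 14, 185], [21, 14, 183], [18, 17, 181], [19, 16, 180], [17, 61, 159], [17, 86, 145], [16, 89, 146], [17, 87, 144], [16, 89, 141], [17, 93, 142], [16, 91, 143], [17, 94, 152], [16, 90, 153]]
-0.15 [313 279] [[21, 14, 180], [18, 14, 182], [16, 15, 184], [20, 17, 184], [12, 55, 134], [11, 104, 120], [11, 99, 118], [12, 98, 107], [11, 87, 97], [17, 31, 175], [17, 88, 139], [17, 89, 140], [16, 88, 142]]
-0.1 [315 257] [[0, 0, 95], [150, 3, 94], [15, 5, 94], [0, 0, 95], [11, 43, 95], [11, 103, 116], [11, 105, 119], [12, 104, 113], [10, 94, 103], [6, 28, 92], [15, 5, 93], [105, 5, 94], [150, 6, 92]]
-0.05 [318 233] [[156, 9, 146], [150, 7, 146], [170, 6, 120], [120, 3, 78], [11, 26, 79], [11, 106, 108], [11, 104, 105], [10, 102, 103], [11, 98, 96], [7, 25, 93], [120, 3, 98], [0, 0, 98], [12, 16, 155]]
```

```bash
python3 -m inch '[[0,3,0,0,4],[0,6,0,0,4],[0,9,0,0,4],[2,12,0,0,4],[4,15,0,0,4],[6,18,0,0,4],[7.9,20.5,0,0,4],[7.9,21.2,0,0,4],[7.9,21.2,0,0,4]]' && python3 -m inch '[[0,0,-2.5,0,4],[0,0,-5,0,4],[0,0,-7.5,0,4],[0,0,-10,0,4],[0,0,-12,0,4],[0,0,-13.5,0,4],[0,0,-14,0,4],[0,0,-14,0,4],[0,0,-14,0,4]]'
```

```text
time_s: 23.75
position: [0.595, -0.1306, 0.3141]
tcp_rot: [[0.056, 0.998, -0.004], [0.998, -0.056, 0.002], [0.002, -0.005, -1.0]]
force: [-1.0, -0.7, -1.8]
opening: 0.687
grasp_force: 30.0
time_s: 24.5
position: [0.5952, -0.1344, 0.1764]
tcp_rot: [[0.061, 0.998, -0.001], [0.998, -0.061, -0.0], [-0.0, -0.001, -1.0]]
force: [-0.3, 0.4, -1.5]
opening: 0.687
grasp_force: 30.0
```

```bash
python3 -m inch '[[0,0.8,0,0,4],[0,1.6,-0.2,0,4],[0,2.4,-0.5,0,4],[0,3.2,-0.8,0,4],[0,4,-1.2,0,4],[0,4.8,-1.5,0,4],[0,5.6,-1.8,0,4],[0,6.2,-2,0,4],[0,6.2,-2,0,4]]'
```

```text
time_s: 25.25
position: [0.5954, -0.07, 0.1559]
tcp_rot: [[0.059, 0.998, -0.001], [0.998, -0.059, 0.001], [0.0, -0.001, -1.0]]
force: [0.5, -1.8, -0.1]
opening: 0.688
grasp_force: 30.0
```

```bash
python3 -m inch '[[0,0.8,-0.4,0,4],[0,1.6,-0.8,0,4],[0,2.4,-1.2,0,4],[0,3.2,-1.6,0,4],[0,4,-2,0,4],[0,4.8,-2.3,0,4],[0,5.6,-2.5,0,4],[0,6,-2.5,0,4],[0,6,-2.5,0,4]]' && python3 -m inch '[[0,0,1,0,4],[0,0,3,0,4],[0,0,6,0,4],[0,0,9,0,4],[0,0,12,0,4],[0,0,15,0,4],[0,0,18,0,4],[0,0,20,0,4],[0,0,20,0,4],[0,0,20,0,4]]'
python3 - <<'E'
from h import *
s=readout.read_state();g=np.array(s['position'])+[0,0,.019];print(g,s['opening'],s['grasp_force'],s['joint_positions'])
c=shot('side','s3.png')
hsv=cv2.cvtColor(c['image'],cv2.COLOR_BGR2HSV)
for th in range(0,80,6):
    t=np.radians(th);d=np.array([-.06*np.sin(t),-np.sin(t),-np.cos(t)])
    p=proj(c,[g+d*L for L in(.06,.09,.12,.15)]).round().astype(int)
    print(th,[hsv[v,u].tolist() for u,v in p])
E
```

```text
time_s: 26.0
position: [0.5947, -0.0099, 0.1312]
tcp_rot: [[0.059, 0.998, -0.002], [0.998, -0.059, 0.001], [0.001, -0.002, -1.0]]
force: [-0.2, -0.8, 0.2]
opening: 0.685
grasp_force: 30.0
time_s: 26.83
position: [0.5958, -0.0114, 0.3331]
tcp_rot: [[0.061, 0.998, 0.003], [0.998, -0.061, 0.0], [0.001, 0.003, -1.0]]
force: [0.3, 0.7, -2.6]
opening: 0.683
grasp_force: 30.0
[ 0.59577888 -0.01137905  0.35212072] 0.6834248904387277 29.99658580587834 [-1.18587952e+01  2.18675990e+01  7.82774627e+01  5.65537609e-02
  7.96832674e+01 -8.39624721e+00]
0 [[11, 29, 150], [9, 18, 142], [18, 15, 166], [19, 16, 125]]
6 [[12, 20, 170], [120, 7, 105], [15, 17, 122], [17, 15, 123]]
12 [[11, 73, 118], [150, 3, 91], [25, 13, 122], [20, 19, 121]]
18 [[11, 73, 118], [13, 20, 89], [17, 15, 121], [17, 14, 127]]
24 [[10, 111, 120], [10, 88, 101], [15, 13, 121], [17, 14, 126]]
30 [[10, 111, 120], [10, 107, 119], [13, 61, 105], [20, 14, 163]]
36 [[11, 114, 125], [11, 111, 129], [11, 104, 115], [12, 84, 115]]
42 [[10, 111, 126], [11, 112, 127], [11, 112, 127], [12, 114, 128]]
48 [[10, 112, 125], [10, 108, 120], [11, 110, 125], [11, 110, 123]]
54 [[11, 101, 106], [12, 105, 107], [11, 102, 112], [11, 90, 94]]
60 [[10, 104, 105], [10, 96, 101], [13, 30, 136], [21, 15, 119]]
66 [[10, 45, 119], [11, 22, 129], [0, 0, 84], [21, 15, 122]]
72 [[11, 73, 105], [13, 21, 172], [120, 8, 98], [17, 14, 162]]
78 [[0, 13, 80], [15, 18, 170], [10, 18, 172], [15, 15, 100]]
```

```bash
python3 -m inch '[[0,0,0,4,4],[0,0,0,9,4],[0,0,0,14,4],[0,0,0,19,4],[0,0,0,24,4],[0,0,0,29,4],[0,0,0,34,4],[0,0,0,39,4],[0,0,0,44,4],[0,0,0,47,4]]' && python3 -m inch '[[0,0,0,5,4],[0,0,0,10,4],[0,0,0,15,4],[0,0,0,20,4],[0,0,0,25,4],[0,0,0,30,4],[0,0,0,35,4],[0,0,0,40,4],[0,0,0,44,4],[0,0,0,46,4]]' && python3 -m inch '[[0,0,0,0,4],[0,0,0,0,4],[0,0,0,0,4],[0,0,0,0,4],[0,0,0,0,4],[0,0,0,0,4]]'
python3 - <<'E'
from h import *
s=readout.read_state();g=np.array(s['position'])+[0,0,.019];print(g,np.degrees(np.arctan2(s['tcp_rot'][1][1],s['tcp_rot'][0][1])))
c=shot('side','s4.png');t0=shot('top','t4.png')
hsv=cv2.cvtColor(c['image'],cv2.COLOR_BGR2HSV);h2=cv2.cvtColor(t0['image'],cv2.COLOR_BGR2HSV)
for th in range(18,80,6):
    t=np.radians(th);d=np.array([np.sin(t),0,-np.cos(t)]);Q=[g+d*L for L in(.06,.10,.13,.16)]
    print(th,[hsv[v,u].tolist() for u,v in proj(c,Q).round().astype(int)],[h2[v,u].tolist() for u,v in proj(t0,Q[2:]).round().astype(int)])
for n,lo,hi,z in(('tape',(15,70,60),(35,255,255),.025),('khandle',(3,120,40),(14,255,255),.02)):
    m=cv2.inRange(h2,np.array(lo),np.array(hi));k,l,st,ce=cv2.connectedComponentsWithStats(m)
    print(n,[(st[i,4],plane(t0,ce[i],z)[0].round(3).tolist()) for i in range(1,k) if st[i,4]>60])
E
```

```text
time_s: 27.72
position: [0.5941, -0.0111, 0.3287]
tcp_rot: [[-0.691, 0.722, -0.006], [0.722, 0.692, 0.002], [0.005, -0.003, -1.0]]
force: [0.5, 0.2, -1.2]
opening: 0.685
grasp_force: 30.0
time_s: 28.55
position: [0.5941, -0.0112, 0.3287]
tcp_rot: [[-1.0, 0.005, -0.006], [0.005, 1.0, 0.002], [0.006, 0.002, -1.0]]
force: [0.3, 0.4, -1.4]
opening: 0.686
grasp_force: 30.0
time_s: 29.05
position: [0.5955, -0.0115, 0.3313]
tcp_rot: [[-1.0, 0.008, -0.0], [0.008, 1.0, 0.0], [0.0, 0.0, -1.0]]
force: [0.5, 0.3, -0.8]
opening: 0.686
grasp_force: 30.0
[ 0.59548521 -0.01146728  0.35034083] 89.53512016090745
18 [[13, 18, 170], [12, 20, 125], [13, 15, 122], [17, 15, 121]] [[106, 72, 60], [104, 73, 59]]
24 [[14, 20, 169], [10, 13, 114], [20, 15, 157], [13, 15, 122]] [[75, 34, 15], [0, 0, 7]]
30 [[15, 18, 166], [105, 5, 97], [21, 16, 162], [17, 15, 120]] [[168, 85, 15], [90, 73, 7]]
36 [[13, 49, 83], [13, 19, 164], [18, 19, 162], [17, 15, 122]] [[15, 40, 63], [107, 60, 38]]
42 [[11, 91, 87], [10, 74, 79], [13, 40, 90], [12, 26, 100]] [[101, 151, 27], [98, 94, 30]]
48 [[14, 24, 160], [11, 72, 106], [1
[... 285 characters left out ...]
 17, 166], [23, 23, 145]] [[102, 79, 58], [105, 74, 69]]
72 [[21, 16, 164], [17, 14, 161], [22, 27, 142], [23, 23, 146]] [[103, 72, 64], [105, 70, 73]]
78 [[113, 9, 109], [27, 23, 101], [25, 23, 147], [26, 25, 145]] [[103, 76, 64], [103, 78, 75]]
tape [(np.int32(3108), [1.139, 0.064, 0.025]), (np.int32(182), [1.076, -0.518, 0.025]), (np.int32(177), [0.695, 0.117, 0.025]), (np.int32(1889), [0.517, -0.354, 0.025]), (np.int32(519), [0.506, 0.523, 0.025]), (np.int32(600), [0.317, -0.216, 0.025])]
khandle [(np.int32(3821), [0.859, 0.93, 0.02]), (np.int32(334), [1.067, -0.51, 0.02]), (np.int32(91), [0.587, -0.727, 0.02]), (np.int32(80), [0.613, 0.117, 0.02]), (np.int32(89), [0.459, -0.747, 0.02])]
```

```bash
python3 -c "
from rig import bot
print(bot.hand_in())"
```

```text
the job is handed in; nothing more can be done
None
```

The job is handed in, with no verdict returned: the bottle, tape and knife are in the tray, and the wide brush is held raised by its ferrule, handle down towards the pupil at about 45°.

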